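# Hold a shuttle-borne resin blank over the curing light

## Task

Pick up the tray by its bail and carry it over to the curing light, without touching the orange resin blank or the loose, free-running shuttle that bears it. Hold the tray level about 60 mm above the glowing glass, with the blank lying entirely within the tray's blue-edged clear window and over the middle of the glass, keep it so for at least 5 seconds, and finish while still holding it there at rest. The resin is still soft, so the shuttle must never run against its end stops; leave the other things on the bench alone.

Things in the scene. Friction and masses are not known exactly. Their poses are not given: they have to be found in the camera images.
- tray: Aluminium tray, about 0.45 kg, 80 mm wide (its x), 290 mm long (its y), flat on the bench at the start. Origin: middle of its underside, z up. Floor 6 mm thick, side walls up to 26 mm, black end plates up to 34 mm at y +/-142 mm; two steel guide rods run along y. The bail: four slanting 8 mm rods, feet at x +/-37, y +/-55 mm, under a cross bar over the middle.
- tray_grip (a point): Centre of the black cross bar, 104 mm above the tray's underside, over its middle; shuttle and blank pass underneath. The bar runs 82 mm along the tray's x (about 65 mm free between the rods), is 20 mm thick along y and 28 mm high. Grip from above, fingers closing along the tray's y. Axes as the tray.
- tray_window (a point): Middle of the clear, blue-edged window in the tray, on the upper face of its floor, 6 mm above the underside. The window reaches from y -42 to +42 mm, so the blank lies entirely within it while its centre is within 24 mm of this point along the tray's y. Axes as the tray.
- shuttle: Clear shuttle with white lips, 62 x 50 mm, running freely along the tray's y on the rods, the blank seated in it; 0.20 kg together. Origin: middle of its underside, 10 mm above the tray's underside; axes as the tray. It starts at rest 45 to 85 mm to the -y side of the window's middle and hits its stops at 105 mm either side.
- blank_center (a point): Centre of the orange resin blank: a cylinder 36 mm in diameter, 60 mm long, lying across the shuttle (axis along the tray's x), 28 mm over the tray's floor. Tilting the tray by a rad about its x gives it about 9.8 a m/s2 downhill along y; speeding up the tray at b m/s2 along its y leaves it behind at b m/s2. It sticks below a slope of about 0.002 rad; drag about 0.2 v m/s2 at speed v.
- light_window (a point): Middle of the glowing blue glass (100 mm across) on top of the curing light, a fixed white box 170 x 170 mm; the glass is 50 mm above the bench. z up.
- light: The curing light: fixed white box, 170 x 170 x 50 mm. Origin at the middle of its underside.
- dental_model: Bystander: small plaster jaw model, 56 x 62 x 36 mm, loose. Leave alone.
- jar: Bystander: white jar with a blue cap, 60 mm across, 60 mm high, loose. Leave alone.
- handpiece: Bystander: aluminium handpiece 135 mm long, 22 mm thick, lying loose on two rubber feet. Leave alone.
Not all that is in view belongs to the job. Leave any black or turquoise look-alike of the light alone.

How it is judged (in metres and radians):
On the way, in this order (a step that is already met when the one before it is completed fails the run):
1. the tray is lifted off the bench by the gripper (height (world z) of tray above 0.03 m and contact force between the fingers and tray above 1 N), for 0.2 s.
2. the blank is kept within the tray's window and over the middle of the glass, the tray level, held 25 to 110 mm above the glass, for 5 s (y of blank_center in the frame of tray_window between -0.025 and 0.025 m and horizontal distance between blank_center and light_window below 0.04 m and z of tray_window in the frame of light_window between 0.025 and 0.11 m and contact force between tray and light below 0.2 N and angle between tray's own z axis and vertical below 0.15 rad), for 5 s.
At the end, for the whole second after the job is handed in: The gripper still holds the tray, at rest, its floor 25 to 110 mm above the glass, not touching the light and level within 0.15 rad; the blank's centre is within 25 mm of the window's middle along the tray and within 40 mm, horizontally, of the middle of the glass (all of step 2 and contact force between the fingers and tray above 1 N and linear speed of tray below 0.05 m/s); the arm keeps its last pose, push and grip.
It fails at once if the shuttle runs against an end stop (y of shuttle in the frame of tray_window above 0.104 m or y of shuttle in the frame of tray_window below -0.104 m).
It fails at once if the robot touches the blank or the shuttle (contact force between any of the fingers, the arm and shuttle above 0.3 N).
It fails at once if the tray is tipped (angle between tray's own z axis and vertical above 0.4 rad).
It fails at once if the tray or the robot hits the curing light (contact force between any of tray, the arm, the fingers and light above 5 N).
It fails at once if a bystander is disturbed (distance of any of dental_model, jar, handpiece from where it was at the start of the episode above 0.02 m).
It also fails if it takes over 54 s, if anything falls off the work surface, if the arm or the gripper's body presses on something with over 40 N, if the wrist force passes 120 N, or if a joint passes its speed limit or range.

## Robot

A 6-joint arm with a two-finger parallel gripper is mounted at the origin on the work surface. World frame = base frame: x ahead of the robot, y to its left, z up, the work surface at z = 0. Lengths are in m, angles in degrees, forces in N, time in s.
With the tool pointing down it reaches from about 0.3 to 0.75 m from the base axis. Payload 8.5 kg.
Tool frame: the origin (TCP) lies midway between the tips of the shut fingers; the grasp point (between the pads) lies grasp_offset behind it (grasp_offset is the distance from the TCP to the grasp point, in m); z points along the fingers, y is the line along which they close (so a half turn about z gives the same grasp; the last joint's range is limited). The gripper opens to 85 mm and grips with 20 to 120 N. Pads are 22 mm wide; open, the fingers measure 114 mm over their backs; the gripper's body (76 mm by 85 mm) begins 54 mm behind the grasp point. The pads swing forward as they close: fully open they stand 13 mm farther back than shut.
Start: joints at [61.92, 21.807, 74.336, -0, 83.858, -12.336], TCP at [0.149, 0.529, 0.192] pointing down, gripper open.
Joint ranges: [-178.18, 178.18], [-50.72, 133.34], [12.68, 142.11], [-81.47, 261.47], [9.98, 163.14], [-165.26, 165.26]. Speed limits (degrees/s): [136.94, 136.94, 180, 180, 180, 180].

## Interface

Orientations are given as a 3x3 rotation matrix whose columns are the frame's x, y, z axes.
In Python, from rig import observe, get_image, camera_params, close_job, grasp_offset gives the robot as it stands.
- The arm moves only by the shell command python3 -m handwheel 'ROWS' [OPENING] [FORCE]. ROWS is JSON, a list of rows, each a list of 2 entries, a list of its own where there are three numbers: the shift along the tool's x, y, z as a fraction of full scale, then the turn, a rotation vector about the tool's x, y, z as a fraction of full scale. In form: [[[dx, dy, dz], [ax, ay, az]], ...]. A call has 1 to 10 rows; each row is the pose to reach, as a shift and turn from the pose commanded when the call began, along the tool's axes at that moment, turning the shorter way round; what a row does not reach only later rows make up. Full scale, the value 1, is 0.5 m for a shift and pi rad for a turn. A row lasts 1/10 s, in which the tool goes at most 50 mm and 8.59 degrees, less where a joint would pass 70% of its speed; a pose out of reach is approached as far as the arm can. A call with a number of a shift or a turn outside -1 to 1 is refused whole. A call with a gripper value outside its range is refused whole. OPENING is the opening, from 0 (shut) to 1 (fully open), set as the call begins (- or left out, the last holds). The fingers move at their own pace and stop on an object; FORCE is the grip in N (left out, the last holds). Time passes only in rows, so rows that repeat a pose let the fingers close. It gives the time, the measured TCP pose, the force, the opening and the grip force at its end, in the units of the state.
- observe(): the state, without advancing time (a new reading comes with each control period).
- get_image(name): name is "scene" or "top"; returns (picture, depth): 384x512x3 uint8, red, green, blue; 384x512 float32, m along the optical axis (not along the pixel's ray), 0 where there is no reading.
- camera_params(name): a dict with "K" (3x3 intrinsics, pixels), "R" (3x3) and "t" (3): a world point X has camera coordinates R X + t. Camera axes: x right, y down, z forward; pixel columns grow to the right and rows downward; lengths in m; the calibration is good to about 2 mm. A picture is of the moment at which its call begins. camera_params takes no time and is no camera call.
- close_job(): hands the job in; it is judged then, once.
The state is a dict: "time_s": time; "q": joint angles; "qvel": joint speeds; "joint_efforts": joint torques, N m; "position": TCP position; "tool_rot": TCP orientation; "ft_force": force on the tool from outside, world axes, zero at the start; "wrist_torque": the same for the moment, N m; "grip_width": finger opening in m; "gripper_force": force on a finger pad.
Only numpy, scipy, OpenCV 4.12 (cv2) and the standard library are available. Lean on these libraries where they do the work, as an engineer would, in place of code of your own. Each camera call takes 0.05 s, during which the arm holds its last target. There are 200 camera calls.

## Working session

There is one attempt and no reset: what is moved stays moved. The work goes in short steps, Python scripts to look and compute and a shell command to move; the robot and the scene stay as the last step left them, time stands still between calls to the robot, and variables do not carry over. Pictures are saved under pics/ and viewed, at most 10 in all, crops included, and the job is handed in when it is done.

```bash
ls; mkdir -p pics; python3 - <<'E'
from rig import *
import cv2, numpy as np
for n in("scene","top"):
    im,d=get_image(n); cv2.imwrite(f"pics/{n}0.png",im[:,:,::-1]); np.save(f"pics/{n}0.npy",d)
    p=camera_params(n); print(n,p)
print(grasp_offset() if callable(grasp_offset) else grasp_offset); print(observe())
E
```

```text
pics
scene {'K': array([[437.36597906,   0.        , 253.83052882],
       [  0.        , 437.36597906, 196.76626121],
       [  0.        ,   0.        ,   1.        ]]), 'R': array([[ 0.89379265,  0.4484301 , -0.00671943],
       [ 0.30011158, -0.60916961, -0.73406091],
       [-0.33326828,  0.65408167, -0.67905039]]), 't': array([-0.51673576, -0.0306137 ,  1.59135928])}
top {'K': array([[416.91432497,   0.        , 256.92917783],
       [  0.        , 416.91432497, 189.53348518],
       [  0.        ,   0.        ,   1.        ]]), 'R': array([[-0.012852  , -0.9998384 , -0.01256985],
       [-0.99030044,  0.01446667, -0.13818738],
       [ 0.1383469 ,  0.01067195, -0.99032633]]), 't': array([0.11974011, 0.52138243, 1.30910797])}
0.0187
{'time_s': 0.1, 'q': array([ 6.19201712e+01,  2.18385207e+01,  7.43775449e+01, -1.39286765e-03,
        8.38595528e+01, -1.23346934e+01]), 'qvel': array([ 0.00393376, -0.02765346, -0.05848536,  0.05120778,  0.04739394,
       -0.00083644]), 'joint_efforts': array([ 3.86794272e-03, -4.49225628e+01, -2.31653559e+01, -1.38385221e-04,
        3.70554728e-03,  1.04207817e-05]), 'position': array([0.1490991 , 0.52908687, 0.1918774 ]), 'tool_rot': array([[-9.62478911e-01,  2.71355827e-01, -5.99901090e-04],
       [ 2.71356368e-01,  9.62478228e-01, -1.17581780e-03],
       [ 2.58326726e-04, -1.29448682e-03, -9.99999129e-01]]), 'ft_force': array([-0.05145784, -0.25872092,  0.59912425]), 'wrist_torque': array([ 0.02529348, -0.03484369,  0.00222614]), 'gripper_force': 0.0, 'grip_width': 0.08479380837163206}
```

View pics/top0.png

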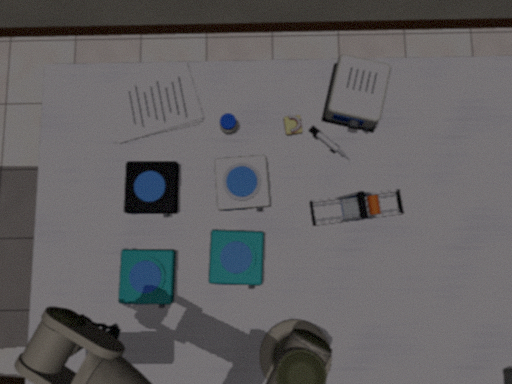

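View pics/scene0.png

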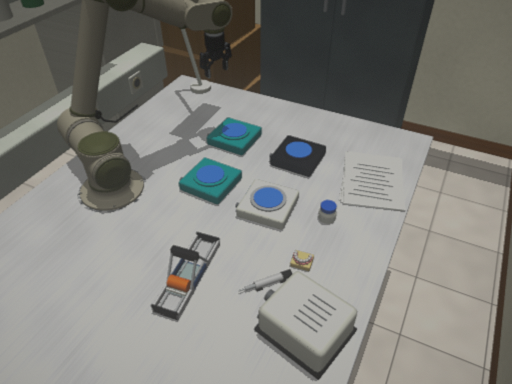

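The tray is at top (356,207), with the orange blank at (374,204) on its right, bail bar near (363,205). Possible lights: white box (242,182), which is the target; black (151,187); turquoise (147,277) and (237,257). The big white boxes at (358,90) and (160,103) have no glass. Next, a close crop to check.

```bash
cat > h.py <<'E'
import numpy as np, cv2
from rig import *
def ray(n,u,v,z):
    p=camera_params(n);K,R,t=p["K"],p["R"],p["t"]
    c=-R.T@t; d=R.T@np.linalg.inv(K)@np.array([u,v,1.]); return c+d*(z-c[2])/d[2]
def cloud(n,d):
    p=camera_params(n);K,R,t=p["K"],p["R"],p["t"]
    v,u=np.indices(d.shape); X=np.stack([(u-K[0,2])/K[0,0]*d,(v-K[1,2])/K[1,1]*d,d],-1)
    return (X-t)@R
E
python3 - <<'E'
from h import *
im=cv2.imread("pics/top0.png")
c=cv2.resize(im[150:240,200:420],None,fx=3.6,fy=3.6,interpolation=cv2.INTER_CUBIC); 
c=np.clip(c*1.5,0,255).astype(np.uint8); cv2.imwrite("pics/crop.png",c)
X=cloud("top",np.load("pics/top0.npy"))
hsv=cv2.cvtColor(im,cv2.COLOR_BGR2HSV)
# white light top face by depth
S=X[150:215,205:280]; m=(S[...,2]>.035)&(S[...,2]<.065); P=S[m]; print("light pts",len(P),P.mean(0),np.median(P,0)); print(cv2.minAreaRect(P[:,:2].astype(np.float32)*1000))
b=(hsv[...,0]>100)&(hsv[...,0]<125)&(hsv[...,1]>150); b[:150]=0;b[215:]=0;b[:,:205]=0;b[:,280:]=0
v,u=np.nonzero(b); print("glass",u.mean(),v.mean(),ray("top",u.mean(),v.mean(),.05))
# tray pts
S=X[175:240,300:415]; m=(S[...,2]>.012)&(S[...,2]<.15); P=S[m]; r=cv2.minAreaRect(P[P[:,2]<.045][:,:2].astype(np.float32)*1000); print("tray",r)
Q=P[(P[:,2]>.09)]; print("bar",len(Q),Q.mean(0),cv2.minAreaRect(Q[:,:2].astype(np.float32)*1000),Q[:,2].max())
o=(hsv[...,0]<15)&(hsv[...,1]>150);o[:175]=0;o[240:]=0;o[:,:300]=0;o[:,415:]=0
v,u=np.nonzero(o); print("orange",len(u),u.mean(),v.mean(),ray("top",u.mean(),v.mean(),.045))
E
```

```text
light pts 2662 [0.54766805 0.16354385 0.04509145] [0.54671985 0.16321063 0.04464736]
((548.674560546875, 163.583984375), (171.3524627685547, 169.4581298828125), 3.6287851333618164)
glass 241.15885947046843 180.52545824847252 [0.55107125 0.1626507  0.05      ]
tray ((462.9355773925781, -205.35328674316406), (81.71571350097656, 291.4732666015625), 6.356228828430176)
bar 241 [ 0.46219489 -0.20250728  0.11353713] ((463.1727600097656, -205.43624877929688), (81.88540649414062, 34.23232650756836), 6.886224746704102) 0.12590349346543186
orange 169 373.05325443786984 204.33727810650888 [ 0.46889495 -0.25641551  0.045     ]
```

View pics/crop.png

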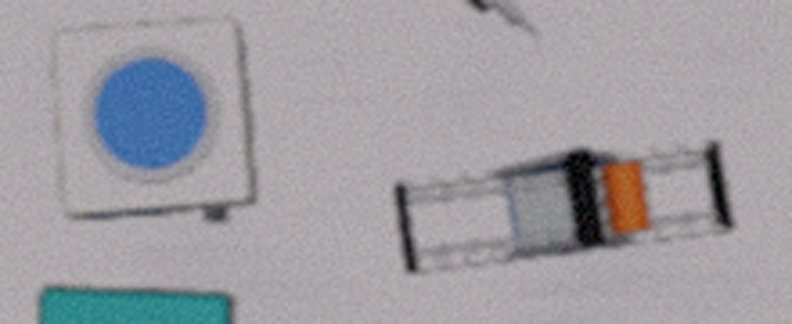

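Crop: the white light's glass is at (150,113), the bar at (585,197), and the blank at (625,197) on the -y side. Sizes and heights agree: light 171x169, tray 82x291, bar top about 0.12. I choose the white light at (0.550, 0.163). The tray is at (0.463, -0.205) with yaw +6.5°, and the shuttle at about -52 mm. First move goes over the tray.

```bash
cat > go.py <<'E'
import sys
from h import *
# go.py x y z yaw_of_tool_y_deg -> fractions from measured pose
def main(x,y,z,a):
    s=observe();R=s["tool_rot"];a=np.radians(a)
    Y=np.array([np.cos(a),np.sin(a),0]);Z=np.array([0,0,-1.]);T=np.stack([np.cross(Y,Z),Y,Z],1)
    print("t",s["time_s"],"pos",s["position"].round(4),"shift",(R.T@(np.array([x,y,z])-s["position"])/.5).round(4),"turn",(cv2.Rodrigues(R.T@T)[0].ravel()/np.pi).round(4))
main(*map(float,sys.argv[1:]))
E
python3 -m handwheel '[[[-0.5,-0.62,0],[0,0,-0.1236]],[[-0.5,-0.62,0],[0,0,-0.1236]],[[-0.5,-0.62,0],[0,0,-0.1236]],[[-0.5,-0.62,0],[0,0,-0.1236]],[[-0.5,-0.62,0],[0,0,-0.1236]],[[-0.5,-0.62,0],[0,0,-0.1236]],[[-0.5,-0.62,0],[0,0,-0.1236]],[[-0.5,-0.62,0],[0,0,-0.1236]],[[-0.5,-0.62,0],[0,0,-0.1236]],[[-0.5,-0.62,0],[0,0,-0.1236]]]' 0.75 60
python3 go.py 0.463 -0.2053 0.19 96.5
```

```text
time_s: 1.1
position: [0.306, 0.1622, 0.1923]
tool_rot: [[-0.994, -0.109, -0.0], [-0.109, 0.994, 0.0], [0.0, 0.0, -1.0]]
ft_force: [-0.6, -0.3, 0.4]
grip_width: 0.0637
gripper_force: 0.0
t 1.1 pos [0.306  0.1622 0.1923] shift [-0.2316 -0.765   0.0044] turn [ 0.0001 -0.0001 -0.0012]
```

```bash
python3 -m handwheel '[[[-0.232,-0.765,0],[0,0,0]],[[-0.232,-0.765,0],[0,0,0]],[[-0.232,-0.765,0],[0,0,0]],[[-0.232,-0.765,0],[0,0,0]],[[-0.232,-0.765,0],[0,0,0]],[[-0.232,-0.765,0],[0,0,0]],[[-0.232,-0.765,0],[0,0,0]],[[-0.232,-0.765,0],[0,0,0]],[[-0.232,-0.765,0],[0,0,0]],[[-0.232,-0.765,0],[0,0,0]]]'
python3 go.py 0.463 -0.2053 0.086 96.5
python3 - <<'E'
from h import *
im,d=get_image("scene"); c=im[220:330,130:250]
cv2.imwrite("pics/s1.png",cv2.resize(c,None,fx=5,fy=5,interpolation=cv2.INTER_CUBIC)[:,:,::-1])
E
```

```text
time_s: 2.1
position: [0.465, -0.2024, 0.1916]
tool_rot: [[-0.993, -0.115, -0.001], [-0.115, 0.993, 0.001], [0.001, 0.002, -1.0]]
ft_force: [-0.5, 0.1, -0.8]
grip_width: 0.0642
gripper_force: 0.0
t 2.1 pos [ 0.465  -0.2024  0.1916] shift [ 0.0044 -0.0057  0.2112] turn [ 0.0005 -0.0004  0.0005]
```

View pics/s1.png

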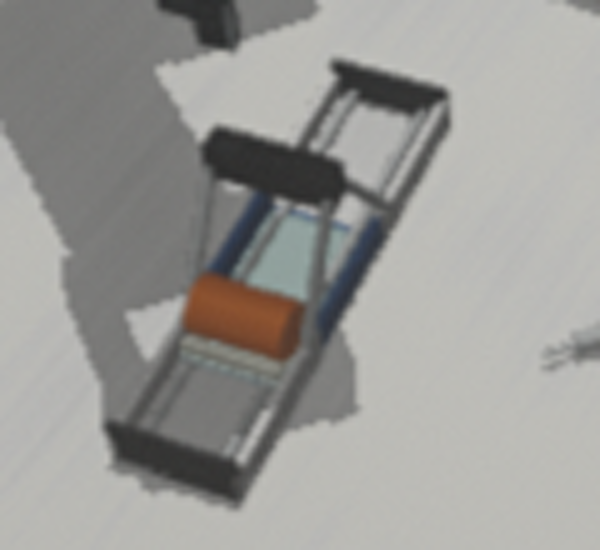

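The crop shows the blank at (245,318), to the -y side of the bar at (275,165); the bar is free. Descending partway.

```bash
python3 -m handwheel '[[[0,-0.003,0.05],[0,0,0]],[[0,-0.003,0.09],[0,0,0]],[[0,-0.003,0.11],[0,0,0]],[[0,-0.003,0.11],[0,0,0]],[[0,-0.003,0.11],[0,0,0]]]'
python3 go.py 0.463 -0.2053 0.086 96.5
```

```text
time_s: 2.65
position: [0.4649, -0.2047, 0.1383]
tool_rot: [[-0.993, -0.114, 0.001], [-0.114, 0.993, -0.001], [-0.001, -0.001, -1.0]]
ft_force: [0.6, 0.6, 0.6]
grip_width: 0.0641
gripper_force: 0.0
t 2.65 pos [ 0.4649 -0.2047  0.1383] shift [ 0.0041 -0.0008  0.1046] turn [-0.0002  0.0003  0.0004]
```

```bash
python3 -m handwheel '[[[0.004,-0.001,0.03],[0,0,0]],[[0.004,-0.001,0.06],[0,0,0]],[[0.004,-0.001,0.09],[0,0,0]],[[0.004,-0.001,0.104],[0,0,0]],[[0.004,-0.001,0.104],[0,0,0]],[[0.004,-0.001,0.104],[0,0,0]]]'
python3 -m handwheel '[[[0,0,0],[0,0,0]],[[0,0,0],[0,0,0]],[[0,0,0],[0,0,0]],[[0,0,0],[0,0,0]],[[0,0,0],[0,0,0]],[[0,0,0],[0,0,0]],[[0,0,0],[0,0,0]],[[0,0,0],[0,0,0]]]' 0 70
cat > meas.py <<'E'
from h import *
import sys,json,os
def meas(n="scene",save=None):
    s=observe(); R=s["tool_rot"]; im,d=get_image(n)
    if save: cv2.imwrite(save,im[:,:,::-1])
    hsv=cv2.cvtColor(im,cv2.COLOR_RGB2HSV); m=((hsv[...,0]<16)&(hsv[...,1]>140)&(hsv[...,2]>60)).astype(np.uint8)
    k,l,st,ce=cv2.connectedComponentsWithStats(m)
    X=cloud(n,d); g=s["position"]-R[:,2]*.0187   # bar centre
    gy=R[:,1]; best=None
    for i in range(1,k):
        if st[i,4]<8: continue
        z=g[2]-.104+.034; p=ray(n,*ce[i],z); r=p-g
        if abs(r@gy)<.14 and abs(r@R[:,0])<.08: best=(round(r@gy,4),round(r@R[:,0],4),p.round(4).tolist(),int(st[i,4])) if best is None or st[i,4]>best[3] else best
    return s["time_s"],best
if __name__=="__main__":
    s=observe();R=s["tool_rot"]
    print("t %.2f blank %s"%meas(save=sys.argv[1] if len(sys.argv)>1 else None))
    if os.path.exists("ref.npy"):
        ref=np.load("ref.npy"); print("tilt mrad about x (+: goes -y): %.2f  z-drop of tool axes x,y rel: %s yaw %.2f"%(1e3*(R[2,1]-ref[1]),((R[2,:2]-ref[:2])*1e3).round(2),np.degrees(np.arctan2(R[1,1],R[0,1]))),"pos",s["position"].round(4),"F",s["ft_force"].round(1))
E
python3 meas.py; python3 - <<'E'
from h import *
s=observe(); np.save("ref.npy",s["tool_rot"][2]); print(s["tool_rot"],s["grip_width"],s["gripper_force"],s["ft_force"],s["wrist_torque"])
E
```

```text
time_s: 3.25
position: [0.463, -0.2062, 0.0863]
tool_rot: [[-0.994, -0.113, 0.001], [-0.113, 0.994, -0.001], [-0.001, -0.001, -1.0]]
ft_force: [-0.6, -0.3, -0.2]
grip_width: 0.0642
gripper_force: 0.0
time_s: 4.05
position: [0.4626, -0.206, 0.0854]
tool_rot: [[-0.994, -0.113, -0.0], [-0.113, 0.994, 0.0], [0.0, 0.0, -1.0]]
ft_force: [-0.1, 0.4, 0.3]
grip_width: -0.0
gripper_force: 0.0
t 4.05 blank (np.float64(-0.0549), np.float64(0.0028), [0.466, -0.2609, 0.0341], 210)
[[-9.93564924e-01 -1.13264036e-01  1.91663307e-05]
 [-1.13264036e-01  9.93564924e-01 -1.38538829e-05]
 [-1.74738472e-05 -1.59355881e-05 -1.00000000e+00]] 0.0001979111064872992 0.0 [-0.36260131  0.00389044 -0.22992851] [-0.01127732  0.02436117 -0.05049047]
```

```bash
python3 - <<'E'
from h import *
im,d=get_image("scene"); c=im[170:330,110:270]
cv2.imwrite("pics/s2.png",cv2.resize(c,None,fx=3.7,fy=3.7,interpolation=cv2.INTER_CUBIC)[:,:,::-1])
E
```

```text
(no output)
```

View pics/s2.png

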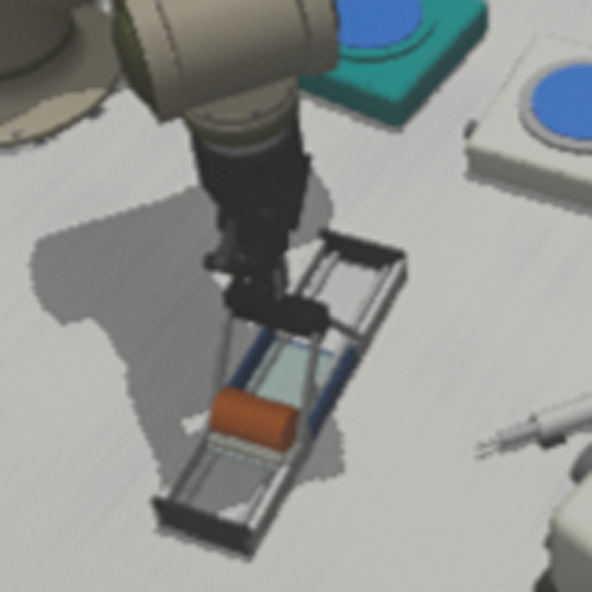

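The fingers (260,270) look shut behind the bar, whose centre is at (283,310), on its +y side. I'll check where the bar and TCP really are by projecting them.

```bash
python3 - <<'E'
from h import *
def proj(n,X):
    p=camera_params(n); c=p["R"]@X+p["t"]; q=p["K"]@c; return (q[:2]/q[2]).round(1)
s=observe(); print(s["time_s"],s["position"],s["grip_width"],s["gripper_force"])
g=s["position"]+[0,0,.0187]
for n in("scene","top"): print(n,"grasp point",proj(n,g),"tcp",proj(n,s["position"]))
print("scene bar@.104",ray("scene",186,253.3,.104))
print("top bar@.118",ray("top",200+585/3.6,150+197/3.6,.118))
d=np.load("pics/scene0.npy");X=cloud("scene",d); P=X[235:275,160:215].reshape(-1,3); Q=P[(P[:,2]>.09)&(P[:,2]<.14)]; print(len(Q),np.median(Q,0),Q.min(0),Q.max(0))
im,d=get_image("scene");X=cloud("scene",d); P=X[235:275,160:215]; 
for v in range(240,264,3): print(v,[tuple((X[v,u]*1000).round().astype(int)) for u in(176,181,186,191,196)])
E
```

```text
4.15 [ 0.46253362 -0.20597824  0.08540113] -1.0169573682975975e-05 0.0
scene grasp point [184.1 252.6] tcp [184.9 256.9]
top grasp point [361.6 204.7] tcp [360.2 205.3]
scene bar@.104 [ 0.46868118 -0.20567414  0.104     ]
top bar@.118 [ 0.46089995 -0.20519235  0.118     ]
324 [ 0.4676536  -0.21355351  0.11437187] [ 0.42342124 -0.22919639  0.0900009 ] [ 0.50640808 -0.18824099  0.12267151]
240 [(np.int64(471), np.int64(-238), np.int64(194)), (np.int64(471), np.int64(-219), np.int64(175)), (np.int64(473), np.int64(-201), np.int64(157)), (np.int64(394), np.int64(-84), np.int64(-1)), (np.int64(413), np.int64(-82), np.int64(8))]
243 [(np.int64(479), np.int64(-250), np.int64(199)), (np.int64(478), np.int64(-229), np.int64(177)), (np.int64(472), np.int64(-202), np.int64(145)), (np.int64(415), np.int64(-111), np.int64(24)), (np.int64(425), np.int64(-99), np.int64(16))]
246 [(np.int64(439), np.int64(-207), np.int64(122)), (np.int64(466), np.int64(-218), np.int64(147)), (np.int64(474), np.int64(-207), np.int64(139)), (np.int64(416), np.int64(-115), np.int64(15)), (np.int64(431), np.int64(-109),
[... 526 characters left out ...]
int64(-218), np.int64(95)), (np.int64(460), np.int64(-218), np.int64(105)), (np.int64(475), np.int64(-214), np.int64(109)), (np.int64(492), np.int64(-213), np.int64(117)), (np.int64(503), np.int64(-206), np.int64(115))]
258 [(np.int64(395), np.int64(-170), np.int64(4)), (np.int64(424), np.int64(-179), np.int64(30)), (np.int64(475), np.int64(-216), np.int64(98)), (np.int64(491), np.int64(-215), np.int64(106)), (np.int64(504), np.int64(-208), np.int64(105))]
261 [(np.int64(398), np.int64(-175), np.int64(-3)), (np.int64(426), np.int64(-184), np.int64(23)), (np.int64(436), np.int64(-173), np.int64(15)), (np.int64(447), np.int64(-164), np.int64(11)), (np.int64(506), np.int64(-213), np.int64(98))]
```

```bash
python3 - <<'E'
from h import *
a,d=get_image("scene"); b,e=get_image("top")
f=lambda im,u,v:cv2.resize(im[v-25:v+25,u-19:u+19],(390,512),interpolation=cv2.INTER_CUBIC)
c=np.hstack([f(a,185,245),f(b,362,200)])[:,:,::-1]
c=np.clip(255*(c/255.)**.45,0,255).astype(np.uint8); cv2.imwrite("pics/s3.png",c); s=observe(); print(s["q"],s["grip_width"])
E
```

```text
[-3.74226164e+01  2.37749389e+01  9.08473289e+01 -1.41642159e-03
  6.53764867e+01 -1.33921963e+02] 0.00011825959138980416
```

View pics/s3.png

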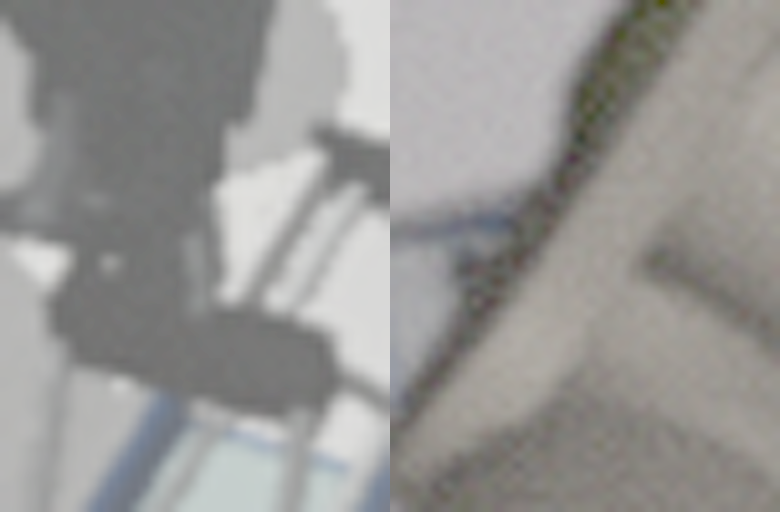

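The picture doesn't settle whether the bar is between the fingers. I'll reopen and close in short steps, reading the width and force.

```bash
python3 -m handwheel '[[[0,0,0],[0,0,0]],[[0,0,0],[0,0,0]],[[0,0,0],[0,0,0]],[[0,0,0],[0,0,0]]]' 0.75 70
for i in 1 2 3 4 5; do python3 -m handwheel '[[[0,0,0],[0,0,0]]]' 0 | egrep "time|grip|ft"; done; python3 meas.py
```

```text
time_s: 4.7
position: [0.4625, -0.206, 0.0854]
tool_rot: [[-0.994, -0.113, -0.0], [-0.113, 0.994, -0.0], [0.0, -0.0, -1.0]]
ft_force: [0.5, -0.5, 1.2]
grip_width: 0.0581
gripper_force: 0.0
time_s: 4.8
ft_force: [0.4, 0.4, 0.6]
grip_width: 0.0466
gripper_force: 0.0
time_s: 4.9
ft_force: [-1.3, 0.4, -0.1]
grip_width: 0.0318
gripper_force: 0.0
time_s: 5.0
ft_force: [0.9, -0.8, 0.0]
grip_width: 0.0166
gripper_force: 0.0
time_s: 5.1
ft_force: [-1.1, -0.5, -0.2]
grip_width: 0.0018
gripper_force: 0.0
time_s: 5.2
ft_force: [-0.9, -0.9, 0.2]
grip_width: 0.0003
gripper_force: 0.0
t 5.20 blank (np.float64(-0.0548), np.float64(0.0027), [0.466, -0.2608, 0.0341], 207)
tilt mrad about x (+: goes -y): 0.01  z-drop of tool axes x,y rel: [0.01 0.01] yaw 96.50 pos [ 0.4625 -0.206   0.0854] F [-0.9 -0.9  0.2]
```

```bash
python3 - <<'E'
from h import *
p=observe()["position"]
for n in("scene","top"):
    _,d=get_image(n);X=cloud(n,d).reshape(-1,3); X=X[np.hypot(*(X[:,:2]-p[:2]).T)<.12]
    for z in np.arange(.085,.29,.015):
        Q=X[(X[:,2]>z)&(X[:,2]<z+.015)]
        if len(Q)>3: print(n,round(z,3),len(Q),"x",np.percentile(Q[:,0],[5,50,95]).round(3),"y",np.percentile(Q[:,1],[5,50,95]).round(3))
E
```

```text
scene 0.085 79 x [0.428 0.469 0.504] y [-0.23  -0.218 -0.2  ]
scene 0.1 107 x [0.43  0.473 0.504] y [-0.221 -0.215 -0.2  ]
scene 0.115 138 x [0.428 0.471 0.501] y [-0.22  -0.21  -0.198]
scene 0.13 31 x [0.46  0.471 0.474] y [-0.22  -0.213 -0.198]
scene 0.145 24 x [0.466 0.472 0.475] y [-0.219 -0.212 -0.201]
scene 0.16 29 x [0.469 0.473 0.478] y [-0.226 -0.203 -0.18 ]
scene 0.175 72 x [0.455 0.471 0.478] y [-0.239 -0.219 -0.171]
scene 0.19 77 x [0.467 0.476 0.48 ] y [-0.251 -0.21  -0.158]
scene 0.205 117 x [0.461 0.475 0.482] y [-0.267 -0.25  -0.153]
scene 0.22 90 x [0.463 0.475 0.483] y [-0.255 -0.237 -0.196]
scene 0.235 47 x [0.458 0.472 0.478] y [-0.247 -0.243 -0.228]
scene 0.25 93 x [0.45  0.481 0.5  ] y [-0.244 -0.237 -0.203]
scene 0.265 124 x [0.451 0.486 0.5  ] y [-0.244 -0.234 -0.195]
scene 0.28 131 x [0.449 0.487 0.5  ] y [-0.243 -0.233 -0.197]
top 0.085 9 x [0.494 0.497 0.5  ] y [-0.188 -0.184 -0.181]
top 0.205 12 x [0.458 0.463 0.467] y [-0.15  -0.144 -0.142]
```

The gripper's visible parts sit higher than the reported TCP implies. I'll raise it with fingers shut and measure where the tips really are.

```bash
python3 -m handwheel '[[[0,0,-0.06],[0,0,0]],[[0,0,-0.12],[0,0,0]],[[0,0,-0.12],[0,0,0]],[[0,0,-0.12],[0,0,0]]]' | egrep "pos|ft"
python3 - <<'E'
from h import *
p=observe()["position"]; print(p)
a,d=get_image("scene");X=cloud("scene",d).reshape(-1,3); X=X[np.hypot(*(X[:,:2]-p[:2]).T)<.1]
for z in np.arange(.08,.32,.01):
    Q=X[(X[:,2]>z)&(X[:,2]<z+.01)]
    if len(Q)>3: print(round(z,3),len(Q),"x",np.percentile(Q[:,0],[5,50,95]).round(3),"y",np.percentile(Q[:,1],[5,50,95]).round(3))
q=camera_params("scene");K=q["K"]
def proj(X): c=K@(q["R"]@X+q["t"]); return c[:2]/c[2]
u,v=proj(p).round().astype(int); o=np.array([u-30,v-45]); c=cv2.resize(a[v-45:v+35,u-30:u+30],None,fx=7,fy=7,interpolation=cv2.INTER_CUBIC)[:,:,::-1]
c=np.clip(255*(c/255.)**.5,0,255).astype(np.uint8)
t=((proj(p)-o)*7).astype(int); cv2.drawMarker(c,tuple(int(i) for i in t),(0,0,255)); cv2.imwrite("pics/s4.png",c); print(o,t)
E
```

```text
position: [0.4626, -0.206, 0.1455]
ft_force: [-0.5, 0.9, 0.1]
[ 0.46255945 -0.20596706  0.14552182]
0.08 29 x [0.428 0.499 0.506] y [-0.235 -0.225 -0.199]
0.09 61 x [0.429 0.473 0.503] y [-0.225 -0.216 -0.196]
0.1 60 x [0.427 0.472 0.503] y [-0.222 -0.216 -0.204]
0.11 190 x [0.428 0.463 0.502] y [-0.22  -0.211 -0.198]
0.12 10 x [0.444 0.485 0.5  ] y [-0.217 -0.209 -0.2  ]
0.19 23 x [0.458 0.472 0.474] y [-0.219 -0.212 -0.199]
0.2 24 x [0.46  0.47  0.473] y [-0.22  -0.215 -0.2  ]
0.21 18 x [0.469 0.471 0.475] y [-0.221 -0.211 -0.196]
0.22 16 x [0.47  0.473 0.476] y [-0.219 -0.207 -0.192]
0.23 54 x [0.457 0.472 0.478] y [-0.234 -0.215 -0.175]
0.24 34 x [0.457 0.472 0.479] y [-0.242 -0.221 -0.167]
0.25 71 x [0.463 0.475 0.481] y [-0.248 -0.208 -0.161]
0.26 57 x [0.466 0.477 0.481] y [-0.261 -0.218 -0.153]
0.27 95 x [0.459 0.473 0.481] y [-0.267 -0.251 -0.151]
0.28 81 x [0.463 0.476 0.483] y [-0.256 -0.232 -0.193]
0.29 55 x [0.46  0.475 0.479] y [-0.247 -0.241 -0.217]
0.3 27 x [0.458 0.474 0.477] y [-0.245 -0.242 -0.23 ]
0.31 54 x [0.454 0.479 0.498] y [-0.244 -0.239 -0.202]
[152 198] [212 314]
```

View pics/s4.png

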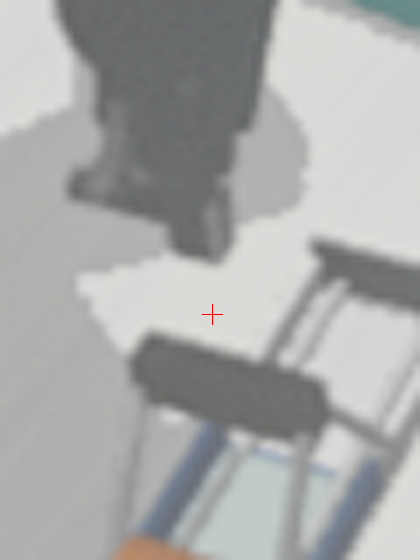

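The tips are at about (200,260), real z ≈ 0.189, while the TCP is reported 0.1455 (red mark). So the reported TCP lies about 43 mm below the real tips. To grip, I need a reported z of about 0.042. Opening and going down.

```bash
python3 -m handwheel '[[[0,0,0],[0,0,0]],[[0,0,0],[0,0,0]],[[0,0,0],[0,0,0]],[[0,0,0],[0,0,0]],[[0,0,0.05],[0,0,0]],[[0,0,0.10],[0,0,0]],[[0,0,0.12],[0,0,0]],[[0,0,0.12],[0,0,0]]]' 0.75 70
python3 -m handwheel '[[[0,0,0.02],[0,0,0]],[[0,0,0.04],[0,0,0]],[[0,0,0.06],[0,0,0]],[[0,0,0.08],[0,0,0]],[[0,0,0.087],[0,0,0]],[[0,0,0.087],[0,0,0]],[[0,0,0.087],[0,0,0]]]'
python3 meas.py
```

```text
time_s: 6.6
position: [0.4621, -0.2056, 0.0845]
tool_rot: [[-0.994, -0.113, -0.002], [-0.113, 0.994, 0.002], [0.002, 0.002, -1.0]]
ft_force: [-0.2, -0.8, -0.3]
grip_width: 0.0639
gripper_force: 0.0
time_s: 7.3
position: [0.4627, -0.2061, 0.0421]
tool_rot: [[-0.994, -0.113, 0.0], [-0.113, 0.994, -0.0], [-0.0, -0.0, -1.0]]
ft_force: [-0.5, 0.5, -0.2]
grip_width: 0.064
gripper_force: 0.0
t 7.30 blank (np.float64(-0.0283), np.float64(0.0228), [0.4433, -0.2368, -0.0092], 211)
tilt mrad about x (+: goes -y): -0.25  z-drop of tool axes x,y rel: [-0.26 -0.25] yaw 96.51 pos [ 0.4627 -0.2061  0.0421] F [-0.5  0.5 -0.2]
```

```bash
sed -i 's/R\[:,2\]\*.0187/R[:,2]*.0622/' meas.py
for i in 1 2 3; do python3 -m handwheel '[[[0,0,0],[0,0,0]],[[0,0,0],[0,0,0]]]' 0 70 | egrep "time|grip|ft"; done; python3 meas.py; python3 - <<'E'
from h import *
s=observe(); np.save("ref.npy",s["tool_rot"][2]); print(s["tool_rot"][2],s["position"],s["ft_force"])
E
```

```text
time_s: 7.55
ft_force: [-0.1, 0.1, -1.1]
grip_width: 0.036
gripper_force: 0.0
time_s: 7.75
ft_force: [-0.9, -1.1, 4.7]
grip_width: 0.0191
gripper_force: 69.7
time_s: 7.95
ft_force: [-0.9, -0.3, 4.5]
grip_width: 0.0197
gripper_force: 69.8
t 7.95 blank (np.float64(-0.0548), np.float64(0.0032), [0.4659, -0.2611, 0.0345], 210)
tilt mrad about x (+: goes -y): -0.91  z-drop of tool axes x,y rel: [-0.75 -0.91] yaw 96.51 pos [ 0.4629 -0.2063  0.0423] F [-0.9 -0.3  4.5]
[-7.29101360e-04 -9.23054628e-04 -9.99999308e-01] [ 0.46282956 -0.20631666  0.04233613] [-0.18837139 -0.83301521  4.64445152]
```

Gripped: width 0.0197, 70 N. Shuttle at -55 mm. Lifting gently.

```bash
python3 -m handwheel '[[[0,0,-0.004],[0,0,0]],[[0,0,-0.012],[0,0,0]],[[0,0,-0.024],[0,0,0]],[[0,0,-0.036],[0,0,0]],[[0,0,-0.044],[0,0,0]],[[0,0,-0.048],[0,0,0]]]' | egrep "grip|time"; python3 meas.py; python3 meas.py
```

```text
time_s: 8.6
grip_width: 0.019
gripper_force: 68.5
t 8.60 blank (np.float64(-0.057), np.float64(0.0032), [0.4659, -0.2631, 0.0587], 215)
tilt mrad about x (+: goes -y): 0.48  z-drop of tool axes x,y rel: [0.28 0.48] yaw 96.50 pos [ 0.4626 -0.206   0.0665] F [ 0.  -1.  -6.3]
t 8.65 blank (np.float64(-0.0574), np.float64(0.0029), [0.4664, -0.2634, 0.0587], 216)
tilt mrad about x (+: goes -y): 0.40  z-drop of tool axes x,y rel: [0.15 0.4 ] yaw 96.50 pos [ 0.4627 -0.206   0.0665] F [-0.   0.5 -5.3]
```

```bash
python3 -m handwheel '[[[0,0,-0.01],[0.0064,0,0]],[[0,0,-0.03],[0.0064,0,0]],[[0,0,-0.055],[0.0064,0,0]],[[0,0,-0.075],[0.0064,0,0]],[[0,0,-0.085],[0.0,0,0]],[[0,0,-0.09],[0,0,0]]]' | egrep "grip_f|time"; python3 meas.py; python3 meas.py
```

```text
time_s: 9.3
t 9.30 blank (np.float64(-0.0378), np.float64(0.0033), [0.4639, -0.2444, 0.1042], 225)
tilt mrad about x (+: goes -y): -0.07  z-drop of tool axes x,y rel: [-0.39 -0.07] yaw 96.49 pos [ 0.4629 -0.2064  0.112 ] F [ 0.2  0.3 -6.2]
t 9.35 blank (np.float64(-0.0354), np.float64(0.0034), [0.4634, -0.242, 0.1041], 223)
tilt mrad about x (+: goes -y): -0.50  z-drop of tool axes x,y rel: [-0.25 -0.5 ] yaw 96.49 pos [ 0.4628 -0.2064  0.1119] F [ 0.8 -0.7 -5.8]
```

```bash
python3 -m handwheel '[[[0,0,-0.015],[0,0,0]],[[0,0,-0.035],[0,0,0]],[[0,0,-0.055],[0,0,0]],[[0,0,-0.065],[0,0,0]]]' | egrep "grip_f|time"; python3 meas.py
```

```text
time_s: 9.8
t 9.80 blank (np.float64(-0.0166), np.float64(0.0056), [0.4593, -0.2234, 0.1371], 204)
tilt mrad about x (+: goes -y): -0.60  z-drop of tool axes x,y rel: [-0.75 -0.6 ] yaw 96.51 pos [ 0.463  -0.2062  0.1449] F [ 0.5  0.4 -5.3]
```

```bash
python3 -m handwheel '[[[0,0,0],[0,0,0]],[[0,0,0],[0,0,0]],[[0,0,0],[-0.0064,0,0]],[[0,0,0],[-0.0064,0,0]],[[0,0,0],[0,0,0]],[[0,0,0],[0,0,0]]]' | egrep "grip_f|time"; python3 meas.py; python3 meas.py
```

```text
time_s: 10.45
t 10.45 blank (np.float64(-0.0105), np.float64(0.0065), [0.4571, -0.2169, 0.1355], 194)
tilt mrad about x (+: goes -y): 0.34  z-drop of tool axes x,y rel: [1.01 0.34] yaw 96.52 pos [ 0.4624 -0.2056  0.1433] F [-0.2  0.1 -6.8]
t 10.50 blank (np.float64(-0.0112), np.float64(0.0063), [0.4575, -0.2175, 0.1356], 196)
tilt mrad about x (+: goes -y): 0.82  z-drop of tool axes x,y rel: [0.88 0.82] yaw 96.53 pos [ 0.4625 -0.2056  0.1434] F [ 0.2  0.5 -4.8]
```

```bash
python3 -m handwheel '[[[0,0,0],[0.0004,0,0]],[[0,0,0],[0.0004,0,0]],[[0,0,0],[0.0004,0,0]],[[0,0,0],[0.0004,0,0]]]' | egrep "grip_f|time"; python3 meas.py; python3 meas.py
```

```text
time_s: 10.95
t 10.95 blank (np.float64(-0.0161), np.float64(0.0057), [0.4587, -0.2226, 0.1356], 203)
tilt mrad about x (+: goes -y): -0.31  z-drop of tool axes x,y rel: [ 0.72 -0.31] yaw 96.50 pos [ 0.4626 -0.206   0.1434] F [ 0.7 -0.4 -6.2]
t 11.00 blank (np.float64(-0.0162), np.float64(0.0058), [0.4586, -0.2227, 0.1356], 204)
tilt mrad about x (+: goes -y): -0.33  z-drop of tool axes x,y rel: [ 0.72 -0.33] yaw 96.50 pos [ 0.4626 -0.206   0.1434] F [-0.6 -0.8 -5.7]
```

```bash
python3 -m handwheel '[[[0,0,0],[0,0,0.01]],[[0,0,0],[0,0,0.03]],[[0,0,0],[0,0,0.055]],[[0,0,0],[0,0,0.08]],[[0,0,0],[0,0,0.105]],[[0,0,0],[0,0,0.13]],[[0,0,0],[0,0,0.155]],[[0,0,0],[0,0,0.175]],[[0,0,0],[0,0,0.19]],[[0,0,0],[0,0,0.2]]]' | egrep "grip_f|time"; python3 meas.py; python3 meas.py
```

```text
time_s: 12.05
t 12.05 blank (np.float64(-0.0179), np.float64(0.017), [0.4389, -0.2132, 0.1356], 124)
tilt mrad about x (+: goes -y): -0.13  z-drop of tool axes x,y rel: [-0.09 -0.13] yaw 60.40 pos [ 0.4626 -0.206   0.1434] F [-0.6 -0.4 -6.1]
t 12.10 blank (np.float64(-0.0182), np.float64(0.017), [0.4388, -0.2134, 0.1357], 122)
tilt mrad about x (+: goes -y): -0.10  z-drop of tool axes x,y rel: [-0.1 -0.1] yaw 60.33 pos [ 0.4626 -0.206   0.1435] F [-0.5  0.1 -5.6]
```

```bash
cat > fit.py <<'E'
from h import *
import sys
def fit(n="scene",save=None):
    s=observe();R=s["tool_rot"];im,d=get_image(n)
    if save: cv2.imwrite(save,im[:,:,::-1])
    hsv=cv2.cvtColor(im,cv2.COLOR_RGB2HSV); m=((hsv[...,0]<16)&(hsv[...,1]>140)&(hsv[...,2]>60)).astype(np.uint8)
    q=camera_params(n);g=s["position"]-R[:,2]*(.0622-.070)   # blank height: 70 mm below bar centre
    th=np.linspace(0,2*np.pi,40);C=[]
    for x in(-.03,.03): C+= [(x,.018*np.cos(t),.018*np.sin(t)) for t in th]
    C=np.array(C);out=[]
    for y in np.arange(-.1,.1001,.002):
        W=g+(C+[0,y,0])@R.T; c=(W@q["R"].T+q["t"])@q["K"].T; p=(c[:,:2]/c[:,2:]*8).round().astype(np.int32)
        a=np.zeros((384,512),np.uint8); cv2.fillConvexPoly(a,cv2.convexHull(p),1,shift=3); out.append((y,int((a&m).sum()),int(a.sum())))
    o=np.array(out);k=o[:,1].max();b=o[o[:,1]>=k-max(2,.015*k)]
    r=np.load("ref.npy")
    print("%s t %.2f s mid %.3f range %.3f..%.3f  seen %d/%d | tilt %.2f mrad yaw %.2f pos %s"%(n,s["time_s"],b[:,0].mean(),b[0,0],b[-1,0],k,o[:,2].mean(),1e3*(R[2,1]-r[1]),np.degrees(np.arctan2(R[1,1],R[0,1])),s["position"].round(4)))
if __name__=="__main__": fit(sys.argv[1] if len(sys.argv)>1 else "scene",sys.argv[2] if len(sys.argv)>2 else None)
E
python3 fit.py; python3 fit.py top
python3 -m handwheel '[[[0,0,0],[0,0,0.01]],[[0,0,0],[0,0,0.03]],[[0,0,0],[0,0,0.055]],[[0,0,0],[0,0,0.08]],[[0,0,0],[0,0,0.105]],[[0,0,0],[0,0,0.13]],[[0,0,0],[0,0,0.155]],[[0,0,0],[0,0,0.175]],[[0,0,0],[0,0,0.19]],[[0,0,0],[0,0,0.2]]]' | egrep "grip_f|time"; python3 fit.py; python3 fit.py top;python3 fit.py scene pics/a.png
```

```text
scene t 12.15 s mid -0.016 range -0.020..-0.012  seen 180/341 | tilt -0.07 mrad yaw 60.49 pos [ 0.4625 -0.206   0.1434]
top t 12.20 s mid 0.000 range -0.100..0.100  seen 0/306 | tilt -0.13 mrad yaw 60.54 pos [ 0.4626 -0.206   0.1434]
time_s: 13.25
scene t 13.25 s mid -0.016 range -0.020..-0.012  seen 129/342 | tilt 0.58 mrad yaw 24.45 pos [ 0.4626 -0.206   0.1434]
top t 13.30 s mid 0.000 range -0.100..0.100  seen 0/308 | tilt 0.58 mrad yaw 24.38 pos [ 0.4626 -0.206   0.1434]
scene t 13.35 s mid -0.016 range -0.020..-0.012  seen 132/342 | tilt 0.55 mrad yaw 24.53 pos [ 0.4626 -0.206   0.1434]
```

```bash
python3 -m handwheel '[[[0,0,0],[0,0,0.01]],[[0,0,0],[0,0,0.03]],[[0,0,0],[0,0,0.055]],[[0,0,0],[0,0,0.08]],[[0,0,0],[0,0,0.105]],[[0,0,0],[0,0,0.13]],[[0,0,0],[0,0,0.155]],[[0,0,0],[0,0,0.18]],[[0,0,0],[0,0,0.2]],[[0,0,0],[0,0,0.209]]]' | egrep "grip_f|time"; python3 fit.py; python3 fit.py; python3 -c "
from h import *
s=observe();print(s['tool_rot'].T@(np.array([.55,.163,.146])-s['position'])/.5)"
```

```text
time_s: 14.4
scene t 14.40 s mid -0.016 range -0.022..-0.010  seen 149/352 | tilt 1.44 mrad yaw -13.15 pos [ 0.4626 -0.206   0.1434]
scene t 14.45 s mid -0.016 range -0.022..-0.010  seen 150/352 | tilt 1.43 mrad yaw -13.19 pos [ 0.4626 -0.206   0.1435]
[ 0.75837932  0.00363623 -0.00607353]
```

```bash
python3 -m handwheel '[[[0.01,0,0],[0.0004,0,0]],[[0.035,0,0],[0.0004,0,0]],[[0.07,0,0],[0.0004,0,0]],[[0.115,0,0],[0.0004,0,0]],[[0.165,0,0],[0.0004,0,0]],[[0.215,0,0],[0.0004,0,0]],[[0.265,0,0],[0.0004,0,0]],[[0.31,0,0],[0.0004,0,0]],[[0.345,0,0],[0.0004,0,0]],[[0.37,0,0],[0.0004,0,0]]]' | egrep "grip_f|time"; python3 fit.py; python3 fit.py; python3 -c "
from h import *
s=observe();print(s['tool_rot'].T@(np.array([.55,.163,.146])-s['position'])/.5)"
```

```text
time_s: 15.5
scene t 15.50 s mid -0.016 range -0.022..-0.010  seen 125/295 | tilt 0.00 mrad yaw -13.00 pos [ 0.5045 -0.0238  0.1432]
scene t 15.55 s mid -0.016 range -0.022..-0.010  seen 131/293 | tilt 0.01 mrad yaw -12.98 pos [ 0.5047 -0.0227  0.1432]
[ 0.38486496  0.00459905 -0.00593409]
```

```bash
python3 -m handwheel '[[[0.01,0,0],[0,0,0]],[[0.035,0,0],[0,0,0]],[[0.07,0.001,0],[0,0,0]],[[0.115,0.001,-0.001],[0,0,0]],[[0.165,0.001,-0.002],[0,0,0]],[[0.215,0.001,-0.003],[0,0,0]],[[0.265,0.001,-0.004],[0,0,0]],[[0.315,0.001,-0.005],[0,0,0]],[[0.355,0.001,-0.006],[0,0,0]],[[0.38,0.001,-0.006],[0,0,0]]]' | egrep "grip_f|time"; python3 fit.py; python3 fit.py; python3 -c "
from h import *
s=observe();print(s['tool_rot'].T@(np.array([.55,.163,.146])-s['position'])/.5)"
```

```text
time_s: 16.6
scene t 16.60 s mid -0.017 range -0.024..-0.010  seen 111/251 | tilt -0.08 mrad yaw -13.08 pos [0.5483 0.1608 0.1458]
scene t 16.65 s mid -0.017 range -0.024..-0.010  seen 114/250 | tilt -0.07 mrad yaw -13.04 pos [0.5484 0.1618 0.1458]
[ 0.00570491  0.00236352 -0.00056083]
```

```bash
python3 -m handwheel '[[[0.005,0.002,0],[0.004,0,0]],[[0.005,0.002,0],[0.004,0,0]],[[0.005,0.002,0],[0.004,0,0]],[[0.005,0.002,0],[0,0,0]],[[0.005,0.002,0],[0,0,0]],[[0.005,0.002,0],[-0.004,0,0]],[[0.005,0.002,0],[-0.004,0,0]],[[0.005,0.002,0],[0,0,0]],[[0.005,0.002,0],[0,0,0]]]' | egrep "grip_f|time"; python3 fit.py; python3 fit.py;python3 fit.py scene pics/b.png; python3 -c "
import cv2;a=cv2.imread('pics/b.png')[120:240,200:340];cv2.imwrite('pics/b2.png',cv2.resize(a,None,fx=5,fy=5,interpolation=2))"
```

```text
time_s: 17.6
scene t 17.60 s mid -0.002 range -0.008..0.004  seen 120/251 | tilt -0.33 mrad yaw -13.12 pos [0.5499 0.1613 0.146 ]
scene t 17.65 s mid -0.003 range -0.010..0.004  seen 116/251 | tilt -0.05 mrad yaw -13.13 pos [0.5499 0.1612 0.1459]
scene t 17.70 s mid -0.002 range -0.008..0.004  seen 117/251 | tilt -0.03 mrad yaw -13.13 pos [0.5498 0.1613 0.1459]
```

View pics/b2.png

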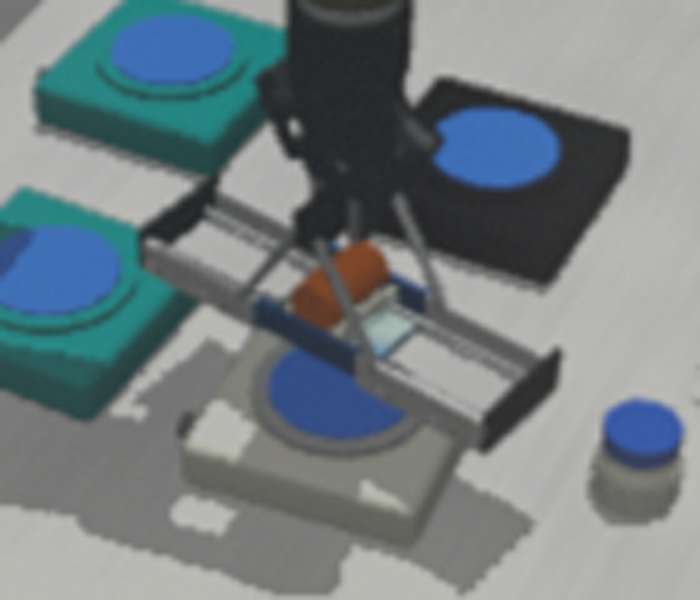

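The picture shows the blank (340,285) midway between the blue edges, with the tray level over the white light's glass (335,390). The fit agrees at -2 mm. Now I hold, watching for drift.

```bash
for i in 1 2 3; do python3 -m handwheel '[[[0,0,0],[0,0,0]],[[0,0,0],[0,0,0]],[[0,0,0],[0,0,0]],[[0,0,0],[0,0,0]],[[0,0,0],[0,0,0]],[[0,0,0],[0,0,0]],[[0,0,0],[0,0,0]],[[0,0,0],[0,0,0]],[[0,0,0],[0,0,0]],[[0,0,0],[0,0,0]]]' | egrep "grip_f"; python3 fit.py; done
```

```text
scene t 18.75 s mid -0.002 range -0.008..0.004  seen 119/251 | tilt 0.08 mrad yaw -13.12 pos [0.5497 0.1613 0.146 ]
scene t 19.80 s mid -0.002 range -0.008..0.004  seen 120/251 | tilt 0.12 mrad yaw -13.12 pos [0.5497 0.1614 0.146 ]
scene t 20.85 s mid -0.002 range -0.008..0.004  seen 121/251 | tilt 0.04 mrad yaw -13.12 pos [0.5497 0.1613 0.146 ]
```

```bash
for i in 1 2 3 4; do python3 -m handwheel '[[[0,0,0],[0,0,0]],[[0,0,0],[0,0,0]],[[0,0,0],[0,0,0]],[[0,0,0],[0,0,0]],[[0,0,0],[0,0,0]],[[0,0,0],[0,0,0]],[[0,0,0],[0,0,0]],[[0,0,0],[0,0,0]],[[0,0,0],[0,0,0]],[[0,0,0],[0,0,0]]]' | egrep "gripper_f"; python3 fit.py; done; python3 -c "
from rig import *
print(close_job())"
```

```text
gripper_force: 68.8
scene t 21.90 s mid -0.002 range -0.008..0.004  seen 118/251 | tilt 0.09 mrad yaw -13.12 pos [0.5497 0.1613 0.146 ]
gripper_force: 68.8
scene t 22.95 s mid -0.002 range -0.008..0.004  seen 118/251 | tilt 0.06 mrad yaw -13.12 pos [0.5497 0.1613 0.146 ]
gripper_force: 68.8
scene t 24.00 s mid -0.002 range -0.008..0.004  seen 119/251 | tilt 0.09 mrad yaw -13.12 pos [0.5497 0.1613 0.146 ]
gripper_force: 68.8
scene t 25.05 s mid -0.002 range -0.008..0.004  seen 120/251 | tilt 0.10 mrad yaw -13.12 pos [0.5497 0.1613 0.146 ]
the job is handed in; nothing more can be done
None
```

The tray is held level and still about 60 mm above the white curing light's glass, with the blank about 2 mm from the window's middle for over 7 s; I handed the job in at 25 s and no verdict came back.

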